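Hold the check rod on the sprung badge nest

ROBOT

A 6-joint arm with a two-finger parallel gripper is mounted at the origin on the work surface. World frame = base frame: x ahead of the robot, y to its left, z up, the work surface at z = 0. Lengths are in m, angles in rad, forces in N, time in s.
With the tool pointing down it reaches from about 0.375 to 0.9 m from the base axis. Payload 3.1 kg.
Tool frame: the origin (TCP) lies midway between the tips of the shut fingers; the grasp point (between the pads) lies 19 mm behind it; z points along the fingers, y is the line along which they close (so a half turn about z gives the same grasp; the last joint's range is limited). The gripper opens to 85 mm and grips with 20 to 120 N. Pads are 22 mm wide; open, the fingers measure 114 mm over their backs; the gripper's body (76 mm by 85 mm) begins 54 mm behind the grasp point. The pads swing forward as they close: fully open they stand 13 mm farther back than shut.
Start: joints at [-1.484, 0.527, 1.433, -0, 1.181, -0.178], TCP at [0.164, -0.603, 0.196] pointing down, gripper open.
Joint ranges: [-3.08, 3.08], [-0.75, 2.2], [0.22, 2.44], [-1.43, 4.57], [0, 2.65], [-2.85, 2.85]. Speed limits (rad/s): [2.79, 2.79, 3.14, 3.14, 3.14, 3.14].

INTERFACE

Orientations are given as a 3x3 rotation matrix whose columns are the frame's x, y, z axes.
In Python, from cell import status, cams, r gives the robot as it stands.
- The arm moves only by the tool move_arm, never from a script. Its argument "plan" is a list of rows, each a list of 3 entries, a list of its own where there are three numbers: the shift along the tool's x, y, z in cm, then the turn, a rotation vector about the tool's x, y, z in rad, then the finger opening in cm, from 0 to 8.54. In form: [[[tx, ty, tz], [ax, ay, az], jaw], ...]. A call has 1 to 8 rows; each row is the pose to reach, as a shift and turn from the pose commanded when the call began, along the tool's axes at that moment; what a row does not reach only later rows make up. A row lasts 1/10 s, in which the tool goes at most 50 mm and 8.59 degrees, less where a joint would pass 70% of its speed; a pose out of reach is approached as far as the arm can. A call with a gripper value outside its range is refused whole. The fingers move at their own pace and stop on an object; "force" is the grip in N (left out, the last holds). Time passes only in rows, so rows that repeat a pose let the fingers close. It gives the time, the measured TCP pose, the force, the opening and the grip force at its end, in the units of the state.
- status.get_state(): the state, without advancing time (a new reading comes with each control period).
- cams.read_camera(name): name is "scene" or "top" or "wrist"; returns a dict with "image" (384x512x3 uint8, blue, green, red), "depth" (384x512 float32, m along the optical axis (not along the pixel's ray), 0 where there is no reading), "fx", "fy", "cx", "cy" (pixels), "pose" (4x4, takes a point from camera to world coordinates); the wrist camera has in their place "tool_from_camera" (4x4, takes a point from camera to tool coordinates, whose origin is the TCP and whose axes are the flange's). Camera axes: x right, y down, z forward; pixel columns grow to the right and rows downward; lengths in m; the calibration is good to about 2 mm. A picture is of the moment at which its call begins: read the wrist's pose just before it.
- r.sign_off(): hands the job in; it is judged then, once.
The state is a dict: "time": time; "joint_positions": joint angles; "joint_velocities": joint speeds; "joint_efforts": joint torques, N m; "eef_pos": TCP position; "ee_rot": TCP orientation; "ft_force": force on the tool from outside, world axes, zero at the start; "torque": the same for the moment, N m; "gripper_width": finger opening in m; "finger_force": force on a finger pad.
Only numpy, scipy, OpenCV 4.12 (cv2) and the standard library are available. Lean on these libraries where they do the work, as an engineer would, in place of code of your own. Each camera call takes 0.05 s, during which the arm holds its last target. There are 200 camera calls.

TASK

Pull the straight metal check rod up out of its weighted cup and set its thin foot inside the ring mark on the larger of the two badges held in the tilted stands, with the rod square to the sloping badge face. Push gently so that the sprung nest under the badge sinks to about the middle of its travel, and finish while still holding the rod there: do not let go or put it down. Touch the badge with the rod only, do not press the smaller badge, and leave everything else where it is.

Things in the scene. Friction and masses are not known exactly. Their poses are not given: they have to be found in the camera images.
- rod_grip (a point): Middle of the handle of the check rod, a straight round metal rod 170 mm long, about 0.1 kg, upright in rod_cup: aluminium handle 18 mm diameter, 80 mm long, two dark bands; below it a steel shaft 8 mm diameter, 90 mm long. The point is on the axis, 130 mm above the foot; z axis from foot to handle. Leans up to 3 degrees in its cup; can be gripped from any side.
- rod_foot (a point): Centre of the flat 8 mm foot of the check rod (its lower end); z axis along the rod towards the handle.
- rod_cup: The grey weighted cup that holds the check rod, fixed to the table; origin at the centre of its underside, 64 mm high, 44 mm diameter (60 mm at its foot), bore 11 mm, floor of the bore 8 mm above the table (so the rod must rise 56 mm to be out).
- large: The large stand: a grey yoke fixed to the table, origin under its middle, base 100 (x) by 128 mm, 10 mm thick, front to -x, two cheeks 66 mm high, 53 mm either side of the middle. Between them a round dark cradle, pivot 58 mm up, clamped stiffly at some tilt; in it a sprung brass nest 84 mm across with a fixed flat white badge, 76 mm across, steel rim.
- large_spot (a point): Centre of the ring mark (thin dark circle, inside diameter 22 mm) in the middle of the large badge's face, 28 mm from the cradle's pivot along the normal when unpressed; moves with the nest. z axis: out of the face, square to it, leaning 9 to 29 degrees from vertical towards the stand's front (roughly to the robot).
- large_nest (a joint): How far the sprung nest of the large stand has sunk into its cradle, straight along the face's normal: 0 free, 0.012 m at the stop. The spring needs about 2 N to start, then 0.6 N per mm: about 5.5 N half-way (0.006 m), about 9 N at the stop.
- small: The small stand: a grey yoke fixed to the table, origin under its middle, base 100 (x) by 100 mm, 10 mm thick, front to -x, two cheeks 66 mm high, 39 mm either side of the middle. Between them a round dark cradle, pivot 58 mm up, clamped stiffly at some tilt; in it a sprung brass nest 56 mm across with a fixed flat white badge, 48 mm across, steel rim.
- small_spot (a point): Centre of the ring mark (thin dark circle, inside diameter 22 mm) in the middle of the small badge's face, 28 mm from the cradle's pivot along the normal when unpressed; moves with the nest. z axis: out of the face, square to it, leaning 9 to 29 degrees from vertical towards the stand's front (roughly to the robot). Not to be pressed.
- small_nest (a joint): How far the sprung nest of the small stand has sunk into its cradle, straight along the face's normal: 0 free, 0.012 m at the stop. The spring needs about 2 N to start, then 0.6 N per mm: about 5.5 N half-way (0.006 m), about 9 N at the stop.
- driver_mid (a point): Middle of the bulging black handle (29 mm at the widest, 73 mm long) of a screwdriver that stands in a second, equal cup; not the check rod. 120 mm above its tip, 38 mm below its top. Leave it.
- shell_a: Loose steel badge shell, disc 58 mm across, 8 mm thick, lying flat; origin at the centre of its underside.
- shell_b: Another loose steel badge shell of the same size.
- tape: Loose cardboard-coloured tape ring lying flat, 68 mm across, 20 mm high; origin at the centre of its underside.
- jar: Closed jar, 60 mm across, 75 mm high; origin at the centre of its underside.
- marker: White marker with a black cap lying on the table, 120 mm long, 13 mm thick; origin under its middle, x along it.
Things that resemble listed ones, but are neither listed nor needed, are in the scene too. What is shaped like the small but red is not meant. What is shaped like the large but orange is not meant.

How it is judged:
By the outcome, as a careful person would: the job done as asked, in the order asked, and still so for the second after the job is handed in, while the arm keeps its last pose, push and grip.
It also fails if it takes over 35 s, if anything falls off the work surface, if the arm or the gripper's body presses on something with over 40 N, if the wrist force passes 120 N, or if a joint passes its speed limit or range.

## Working session

There is one attempt and no reset: what is moved stays moved. The work goes in short steps, Python scripts to look and compute and a tool call to move; the robot and the scene stay as the last step left them, time stands still between calls to the robot, and variables do not carry over. Pictures are saved under pics/ and viewed, at most 10 in all, crops included, and the job is handed in when it is done.

Besides the shell and the picture viewer there is one more tool, called after ">>>" as a command line: name --argument value ..., lists and objects as JSON in quotes. move_arm: Moves the arm, as the interface text tells. Its arguments: {"type":"object","properties":{"plan":{"type":"array"},"force":{"type":"number"}},"required":["plan"]}

```bash
mkdir -p pics; ls; cat > h.py <<'E'
import numpy as np, cv2
from cell import status, cams, r
def snap(n):
    s=status.get_state(); c=cams.read_camera(n)
    if n=='wrist':
        T=np.eye(4);T[:3,:3]=np.array(s['ee_rot']);T[:3,3]=s['eef_pos'];c['pose']=T@np.array(c['tool_from_camera'])
    c['pose']=np.array(c['pose']);return c
def cloud(c):
    d=c['depth'];v,u=np.mgrid[:d.shape[0],:d.shape[1]]
    P=np.stack([(u-c['cx'])/c['fx']*d,(v-c['cy'])/c['fy']*d,d],-1)
    return P@c['pose'][:3,:3].T+c['pose'][:3,3]
E
python3 - <<'E'
from h import *
import pickle
for n in('scene','top'):
    c=snap(n);pickle.dump(c,open(n+'.pkl','wb'));cv2.imwrite(f'pics/{n}0.png',cv2.resize(c['image'],(800,600)));print(n,c['pose'].round(3).tolist(),c['fx'])
s=status.get_state();print(s['time'],s['ee_rot'],s['ft_force'])
E
```

```text
pics
scene [[-0.121, 0.842, -0.526, 0.966], [0.993, 0.107, -0.056, 0.019], [0.009, -0.529, -0.849, 0.843], [0.0, 0.0, 0.0, 1.0]] 365.89260740617374
top [[-0.002, -0.997, 0.077, 0.422], [-1.0, 0.003, 0.014, -0.055], [-0.014, -0.077, -0.997, 1.109], [0.0, 0.0, 0.0, 1.0]] 369.0014725289805
0.1 [[ 9.65151087e-01  2.61693242e-01 -1.65233439e-04]
 [ 2.61693039e-01 -9.65149072e-01  2.00578088e-03]
 [ 3.65424400e-04 -1.97912204e-03 -9.99997975e-01]] [-0.12224048  0.63600319  0.0804924 ]
```

View pics/scene0.png

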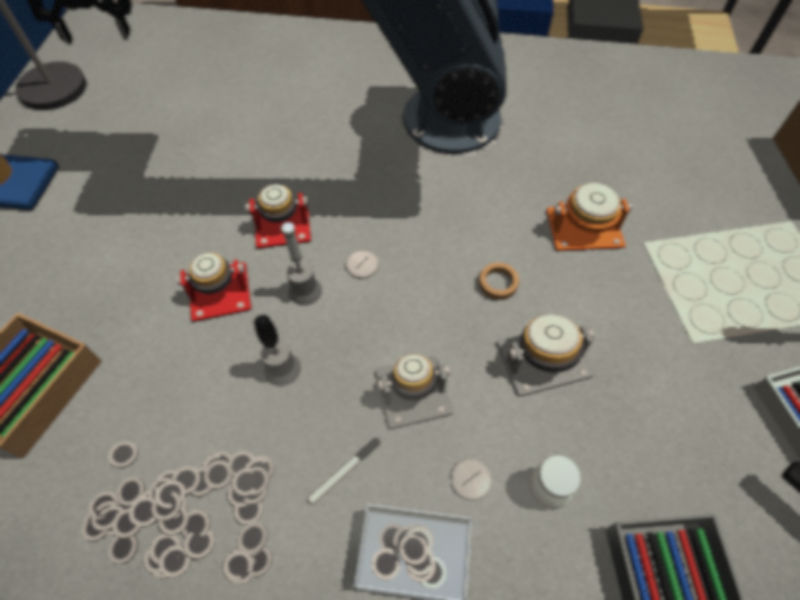

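View pics/top0.png

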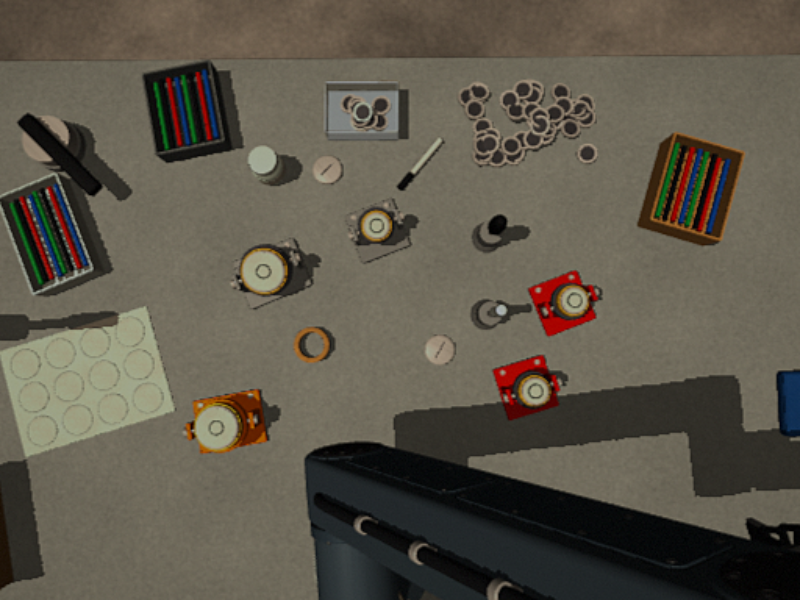

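The scene view shows the check rod with its top at (288,229) and cup at (303,288), and the grey large stand's badge at (553,335). In the top view the rod head is at (500,310) and the large badge ring at (264,271). The screwdriver is at (497,225), and the red and orange stands are decoys.

```bash
cat > m.py <<'E'
from h import *
import pickle
k=512/800
def ray(c,u,v):
    d=c['pose'][:3,:3]@np.array([(u-c['cx'])/c['fx'],(v-c['cy'])/c['fy'],1]);return c['pose'][:3,3],d/np.linalg.norm(d)
def tri(a,b):
    A=np.zeros((3,3));B=np.zeros(3)
    for o,d in(a,b):
        M=np.eye(3)-np.outer(d,d);A+=M;B+=M@o
    p=np.linalg.solve(A,B);return p,[np.linalg.norm((np.eye(3)-np.outer(d,d))@(p-o)) for o,d in(a,b)]
C={n:pickle.load(open(n+'.pkl','rb')) for n in('scene','top')}
print('head',tri(ray(C['scene'],288*k,229*k),ray(C['top'],501*k,310*k)))
for n,(u,v) in dict(scene=(553,335),top=(264,271)).items():
    c=C[n];P=cloud(c);g=c['image'].astype(int)
    m=(g.min(2)>135)&(g.max(2)-g.min(2)<60)
    b=np.zeros(m.shape,np.uint8);cv2.circle(b,(int(u*k),int(v*k)),24,1,-1);m=m&(b>0)
    nl,lab,st,ce=cv2.connectedComponentsWithStats(m.astype(np.uint8));i=1+st[1:,4].argmax();mm=lab==i
    Q=P[mm&(c['depth']>0)]
    for _ in range(3):
        q=np.median(Q,0) if _==0 else Q.mean(0);w=np.linalg.svd(Q-q)[2][2] if len(Q)<3000 else None
        w=w*np.sign(w[2]);e=(Q-q)@w;Q=Q[abs(e)<max(.003,1.5*e.std())]
    print(n,'badge',st[i],ce[i]/k,q.round(4),w.round(3),'tilt',np.degrees(np.arccos(w[2])).round(1),e.std().round(4))
    # rod & cup
P=cloud(C['top']);
for (u,v) in [(501,310),(488,315)]:
    print(P[int(v*k)-4:int(v*k)+5,int(u*k)-8:int(u*k)+8,2].round(3).tolist())
c=C['scene'];crop=c['image'][130:205,150:230];
t=C['top']['image'][175:225,290:340];f=C['top']['image'][140:200,145:200]
cv2.imwrite('pics/c1.png',np.hstack([cv2.resize(x,(400,400),interpolation=2) for x in(crop,t)]))
E
python3 m.py
```

```text
head (array([ 0.46601558, -0.21500874,  0.17793036]), [np.float64(0.0015228020304857161), np.float64(0.0015228020304857337)])
scene badge [ 330  190   47   36 1083] [552.65754848 323.77510388] [0.4907 0.1998 0.047 ] [-0.698 -0.124  0.705] tilt 45.1 0.006
top badge [156 161  25  25 249] [261.83483936 272.42093373] [0.5395 0.1934 0.0847] [-0.195 -0.071  0.978] tilt 12.0 0.0014
[[0.064, 0.064, 0.063, 0.064, 0.066, 0.065, 0.063, 0.001, -0.003, 0.003, -0.003, -0.003, 0.002, 0.0, 0.003, -0.003], [0.069, 0.066, 0.061, 0.063, 0.064, 0.064, 0.065, 0.175, 0.179, 0.178, 0.178, -0.003, 0.004, -0.006, 0.006, 0.001], [0.062, 0.065, 0.068, 0.108, 0.137, 0.158, 0.178, 0.178, 0.178, 0.178, 0.178, 0.177, -0.0, -0.001, -0.002, -0.001], [0.065, 0.063, 0.11, 0.132, 0.153, 0.17, 0.177, 0.177, 0.176, 0.176, 0.176, 0.178, 0.181, -0.002, -0.001, 0.003], [0.061, 0.104, 0.122, 0.138, 0.157, 0.169, 0.177, 0.179, 0.179, 0.177, 0.178, 0.176, 0.179, -0.0, 0.003, 0.002], [0.061, 0.109, 0.122, 0.141, 0.155, 0.168, 0.179, 0.178, 0.178, 0.178, 0.179, 0.178, 0.178, -0.001, 0.004, -0.0], [0.051, 0.105, 0.118, 0.134, 0.1
[... 624 characters left out ...]
168, 0.179, 0.178], [0.02, 0.034, 0.059, 0.061, 0.062, 0.064, 0.063, 0.062, 0.051, 0.105, 0.118, 0.134, 0.148, 0.161, 0.174, 0.178], [0.021, 0.035, 0.057, 0.067, 0.064, 0.064, 0.066, 0.064, 0.065, 0.06, 0.111, 0.125, 0.136, 0.151, 0.16, 0.172], [0.018, 0.034, 0.057, 0.063, 0.066, 0.062, 0.063, 0.064, 0.062, 0.062, 0.062, 0.108, 0.118, 0.126, 0.128, 0.066], [0.015, 0.025, 0.044, 0.062, 0.064, 0.063, 0.061, 0.065, 0.065, 0.066, 0.062, 0.061, 0.062, 0.064, 0.063, 0.065], [0.017, 0.019, 0.037, 0.055, 0.062, 0.064, 0.064, 0.061, 0.062, 0.066, 0.061, 0.066, 0.062, 0.064, 0.066, 0.062], [0.014, 0.015, 0.026, 0.037, 0.061, 0.064, 0.065, 0.064, 0.064, 0.064, 0.068, 0.063, 0.066, 0.064, 0.065, 0.065]]
```

View pics/c1.png

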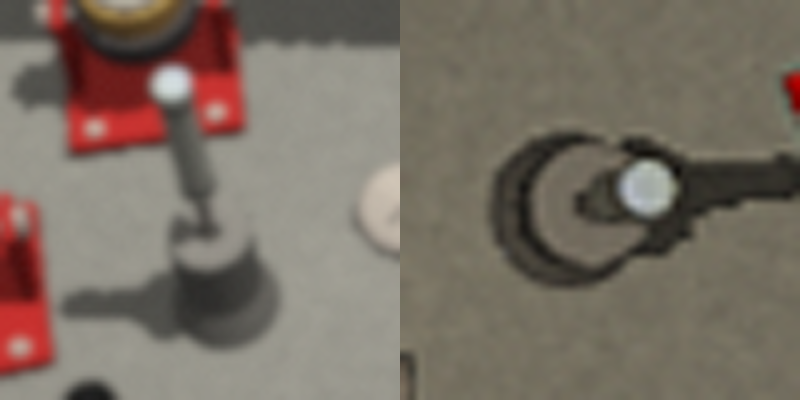

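The crops show the rod head clear of the decoys, leaning only slightly in its cup. Next I get its axis and the badge plane from the depth data.

```bash
cat > m2.py <<'E'
from h import *
import pickle
T=pickle.load(open('top.pkl','rb'));S=pickle.load(open('scene.pkl','rb'))
def circ(P):
    (x,y),r=cv2.minEnclosingCircle((P[:,:2]*1000).astype(np.float32));return round(x/1000,4),round(y/1000,4),round(r/1000,4)
for n,c in(('top',T),('scene',S)):
    P=cloud(c).reshape(-1,3);g=c['image'].reshape(-1,3).astype(int)
    near=np.hypot(P[:,0]-.466,P[:,1]+.215)<.05
    h=P[near&(P[:,2]>.172)];print(n,'head',h.mean(0).round(4),len(h),circ(h))
    cu=P[near&(abs(P[:,2]-.064)<.004)];print('cup',cu.mean(0).round(4),circ(cu))
    for z in(.105,.125,.145,.165):
        q=P[near&(abs(P[:,2]-z)<.01)];print(' side',z,q.mean(0).round(4),len(q))
    # badge: bright, grey points
    q=P[(np.linalg.norm(P-[.54,.193,.085],axis=1)<.042)&(P[:,2]>.06)]
    best=0;rng=np.random.default_rng(0)
    for _ in range(400):
        a=q[rng.choice(len(q),3,0)];w=np.cross(a[1]-a[0],a[2]-a[0]);L=np.linalg.norm(w)
        if L<2e-4:continue
        w=w/L;i=abs((q-a[0])@w)<.0025
        if i.sum()>best:best=i.sum();I=i
    for _ in range(3):
        m=q[I].mean(0);w=np.linalg.svd(q[I]-m)[2][2];w*=np.sign(w[2]);I=abs((q-m)@w)<.004
    print('badge',m.round(4),w.round(3),np.degrees(np.arccos(w[2])).round(1),I.sum(),len(q))
E
python3 m2.py; python3 -c "
from h import *
s=status.get_state();print(s['eef_pos'],cams.read_camera('wrist')['tool_from_camera'])"
```

```text
top head [ 0.4676 -0.217   0.1776] 40 (0.4677, -0.217, 0.0084)
cup [ 0.4662 -0.2133  0.0637] (0.4675, -0.2172, 0.0217)
 side 0.105 [ 0.4681 -0.2104  0.1076] 7
 side 0.125 [ 0.4644 -0.2116  0.1248] 9
 side 0.145 [ 0.4667 -0.2099  0.1448] 8
 side 0.165 [ 0.4663 -0.2114  0.1671] 11
badge [0.5428 0.191  0.0851] [-0.194 -0.072  0.978] 11.9 556 653
scene head [ 0.4658 -0.213   0.1784] 51 (0.4643, -0.2134, 0.0088)
cup [ 0.4659 -0.2117  0.0654] (0.4639, -0.2133, 0.0218)
 side 0.105 [ 0.4691 -0.2106  0.108 ] 21
 side 0.125 [ 0.4693 -0.211   0.124 ] 38
 side 0.145 [ 0.4694 -0.2109  0.1446] 39
 side 0.165 [ 0.4695 -0.2113  0.1651] 42
badge [0.5413 0.1938 0.0881] [-0.181 -0.087  0.98 ] 11.6 657 839
[ 0.16353678 -0.60246634  0.19511539] [[ 1.07349618e-03 -9.66083279e-01 -2.58228476e-01  6.55686659e-02]
 [ 9.99999390e-01  1.10400889e-03  2.68405439e-05 -2.32968450e-04]
 [ 2.59156333e-04 -2.58228347e-01  9.66083875e-01 -1.78385389e-01]
 [ 0.00000000e+00  0.00000000e+00  0.00000000e+00  1.00000000e+00]]
```

```bash
cat >> h.py <<'E'
def shift(p,Rt=None):
    s=status.get_state();R=np.array(s['ee_rot']);
    o=[(R.T@(np.array(p)-s['eef_pos'])*100).round(2).tolist()]
    if Rt is not None: o.append(cv2.Rodrigues(R.T@Rt)[0].ravel().round(3).tolist())
    return o
E
python3 -c "
from h import *
R=np.diag([1,-1,-1.]);a=.262;R=np.array([[np.cos(a),np.sin(a),0],[np.sin(a),-np.cos(a),0],[0,0,-1]])
print(shift([.466,-.2152,.26],R),shift([.35,-.45,.26],R))"
```

```text
[[39.33, -29.48, -6.41], [-0.002, -0.0, 0.003]] [[21.99, -9.86, -6.45], [-0.002, -0.0, 0.003]]
```

>>> move_arm --plan '[[[3.5,-2.5,-3],[0,0,0],8],[[7.5,-5.5,-6.4],[0,0,0],8],[[11.5,-8.5,-6.4],[0,0,0],8],[[15.5,-11.5,-6.4],[0,0,0],7],[[19.5,-14.5,-6.4],[0,0,0],6],[[23.5,-17.5,-6.4],[0,0,0],6],[[27.5,-20.5,-6.4],[0,0,0],6],[[31.5,-23.5,-6.4],[0,0,0],6]]' --force 60

```text
time: 0.95
eef_pos: [0.4001, -0.3008, 0.2599]
ee_rot: [[0.965, 0.261, -0.0], [0.261, -0.965, 0.0], [0.0, -0.0, -1.0]]
ft_force: [0.4, -0.3, -0.0]
gripper_width: 0.0597
finger_force: 0.0
```

```bash
python3 -c "
from h import *
a=.262;R=np.array([[np.cos(a),np.sin(a),0],[np.sin(a),-np.cos(a),0],[0,0,-1]])
print(shift([.466,-.2152,.24],R))"
```

```text
[[8.6, -6.54, 2.0], [-0.0, -0.0, 0.002]]
```

>>> move_arm --plan '[[[3.5,-2.5,0],[0,0,0],6],[[6.5,-5,0],[0,0,0],6],[[8.6,-6.5,1],[0,0,0],6],[[8.6,-6.5,2],[0,0,0],6],[[8.6,-6.5,2],[0,0,0],6]]'

```text
time: 1.45
eef_pos: [0.4643, -0.2163, 0.2384]
ee_rot: [[0.965, 0.263, -0.003], [0.263, -0.965, 0.002], [-0.003, -0.003, -1.0]]
ft_force: [0.1, -0.4, -0.5]
gripper_width: 0.0596
finger_force: 0.0
```

```bash
python3 -c "
from h import *
c=snap('wrist');cv2.imwrite('pics/w1.png',c['image'])
P=cloud(c).reshape(-1,3);near=np.hypot(P[:,0]-.466,P[:,1]+.215)<.02
h=P[near&(P[:,2]>.17)&(P[:,2]<.19)];print(h.mean(0),len(h),(h.max(0)+h.min(0))/2)
cu=P[(np.hypot(P[:,0]-.466,P[:,1]+.215)<.04)&(abs(P[:,2]-.064)<.004)];print(cu.mean(0),cv2.minEnclosingCircle((cu[:,:2]*1000).astype(np.float32)))
print(shift([.466,-.2152,.119]))
"
```

```text
[ 0.46773143 -0.21543219  0.17775745] 357 [ 0.46672059 -0.21559361  0.17528551]
[ 0.47140281 -0.21427828  0.06438013] ((466.741455078125, -215.62307739257812), 21.7399959564209)
[[0.23, -0.14, 12.01]]
```

View pics/w1.png

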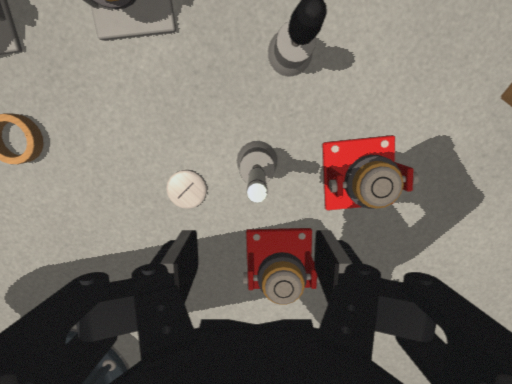

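Wrist view: the rod head at (257,190) lies midway between the fingers and the cup is concentric below it at (257,160), so the rod is upright. I descend now.

>>> move_arm --plan '[[[0.1,-0.1,3],[0,0,0],6],[[0.1,-0.1,6],[0,0,0],6],[[0.1,-0.1,9],[0,0,0],6],[[0.1,-0.1,11.5],[0,0,0],6],[[0.1,-0.1,12.1],[0,0,0],6],[[0.1,-0.1,12.1],[0,0,0],6]]'

```text
time: 2.1
eef_pos: [0.4653, -0.217, 0.1186]
ee_rot: [[0.966, 0.26, -0.001], [0.26, -0.966, 0.001], [-0.001, -0.001, -1.0]]
ft_force: [-0.1, 0.2, 0.1]
gripper_width: 0.06
finger_force: 0.0
```

```bash
python3 -c "
from h import *
a=.262;R=np.array([[np.cos(a),np.sin(a),0],[np.sin(a),-np.cos(a),0],[0,0,-1]])
print(shift([.4665,-.2155,.119],R))
"
```

```text
[[0.15, -0.11, -0.04], [-0.001, 0.001, 0.001]]
```

>>> move_arm --plan '[[[0.15,-0.1,0],[0,0,0],4],[[0.15,-0.1,0],[0,0,0],2.5],[[0.15,-0.1,0],[0,0,0],1.2],[[0.15,-0.1,0],[0,0,0],1.2],[[0.15,-0.1,0],[0,0,0],1.2],[[0.15,-0.1,0],[0,0,0],1.2]]' --force 60

```text
time: 2.7
eef_pos: [0.4682, -0.2154, 0.1204]
ee_rot: [[0.965, 0.262, 0.002], [0.262, -0.965, -0.002], [0.002, 0.002, -1.0]]
ft_force: [0.9, -0.1, 6.8]
gripper_width: 0.0157
finger_force: 58.5
```

>>> move_arm --plan '[[[0.15,-0.1,-1],[0,0,0],1.2],[[0.15,-0.1,-3],[0,0,0],1.2],[[0.15,-0.1,-6],[0,0,0],1.2],[[0.15,-0.1,-9],[0,0,0],1.2],[[0.15,-0.1,-12],[0,0,0],1.2],[[0.15,-0.1,-14],[0,0,0],1.2],[[0.15,-0.1,-14],[0,0,0],1.2]]'

```text
time: 3.4
eef_pos: [0.47, -0.2143, 0.2623]
ee_rot: [[0.965, 0.262, 0.006], [0.262, -0.965, -0.004], [0.004, 0.006, -1.0]]
ft_force: [0.4, 0.6, -1.6]
gripper_width: 0.0158
finger_force: 58.9
```

```bash
cat > tgt.py <<'E'
from h import *
n=np.array([-.187,-.08,.978]);n/=np.linalg.norm(n);spot=np.array([.542,.1925,.0865])
def Rt(n,a=.262):
    x=np.array([np.cos(a),np.sin(a),0]);x-=n*(x@n);x/=np.linalg.norm(x);return np.stack([x,np.cross(-n,x),-n],1)
E
python3 -c "
from tgt import *
s=status.get_state();print(s['eef_pos'],s['ft_force'],s['gripper_width'])
print(shift(spot+n*(.111+.05),Rt(n)))
c=snap('wrist');cv2.imwrite('pics/w2.png',c['image'])
"
```

```text
[ 0.47004077 -0.21434301  0.26229307] [ 0.36420478  0.57580619 -1.57948093] 0.015848777725639404
[[14.35, -36.93, 1.68], [0.035, 0.199, 0.007]]
```

View pics/w2.png

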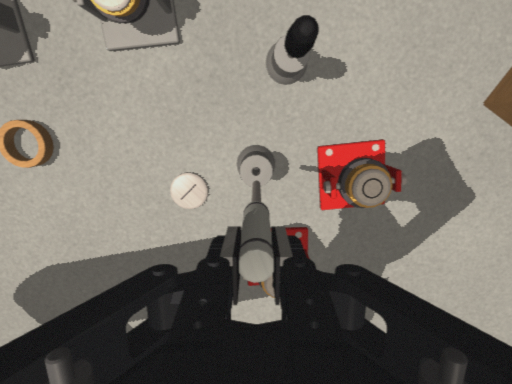

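The wrist view shows the rod held at (257,240), its foot at about (256,185) clear of the cup. I carry it across to the large badge.

>>> move_arm --plan '[[[1.5,-4.5,0],[0,0.02,0],1.2],[[3,-9,0],[0,0.04,0],1.2],[[5,-13.5,0],[0.01,0.07,0],1.2],[[7,-18,0],[0.01,0.1,0],1.2],[[9,-22.5,0],[0.02,0.13,0],1.2],[[11,-27,0],[0.03,0.16,0],1.2],[[12.5,-31,0],[0.035,0.19,0],1.2],[[13.8,-34.5,0],[0.035,0.2,0],1.2]]'

```text
time: 4.25
eef_pos: [0.5088, 0.1576, 0.2567]
ee_rot: [[0.948, 0.265, 0.178], [0.254, -0.963, 0.086], [0.194, -0.036, -0.98]]
ft_force: [0.3, -0.7, -1.6]
gripper_width: 0.0159
finger_force: 59.0
```

```bash
python3 -c "
from tgt import *
print(shift(spot+n*(.112+.04),Rt(n)))"
```

```text
[[0.61, -1.98, 2.38], [-0.008, 0.008, 0.005]]
```

>>> move_arm --plan '[[[0.4,-1,1.2],[-0.005,0.005,0],1.2],[[0.6,-2,2.4],[-0.008,0.008,0.005],1.2],[[0.6,-2,2.4],[-0.008,0.008,0.005],1.2],[[0.6,-2,2.4],[-0.008,0.008,0.005],1.2]]'

```text
time: 4.65
eef_pos: [0.5148, 0.1783, 0.2359]
ee_rot: [[0.947, 0.259, 0.189], [0.249, -0.965, 0.079], [0.203, -0.028, -0.979]]
ft_force: [0.4, -0.0, -0.9]
gripper_width: 0.0158
finger_force: 59.0
```

```bash
python3 - <<'E'
from tgt import *
import pickle
out=[]
s=status.get_state();print(s['eef_pos'],np.array(s['ft_force']),np.array(s['ee_rot'])[:,2])
for k in('wrist','top','scene'):
    c=snap(k);pickle.dump((s,c),open('v_'+k+'.pkl','wb'));P=cloud(c).reshape(-1,3)
    p=(c['pose'][:3,:3].T@(spot-c['pose'][:3,3]));u=c['fx']*p[0]/p[2]+c['cx'];v=c['fy']*p[1]/p[2]+c['cy'];print(k,'spot px',u,v)
    q=P[(np.linalg.norm(P-spot,axis=1)<.038)&(abs((P-spot)@n)<.008)&(np.linalg.norm(np.cross(P-spot,n),axis=1)<.036)]
    for _ in range(4):
        m=q.mean(0);w=np.linalg.svd(q-m)[2][2];w*=np.sign(w[2]);q=q[abs((q-m)@w)<.003]
    print(' plane',m.round(4),w.round(3),'z at spot',(m@w-spot[:2]@w[:2])/w[2],len(q))
    R=np.array(s['ee_rot']);foot=np.array(s['eef_pos'])+R[:,2]*.1124
    L=(P-s['eef_pos'])@R
    for z0 in(.03,.05,.07,.09,.105):
        a=L[(abs(L[:,2]-z0)<.01)&(np.hypot(L[:,0],L[:,1])<.012)]
        if len(a):print('  shaft tool z',z0,a.mean(0).round(4),((a.max(0)+a.min(0))/2).round(4),len(a))
    w0,h0=(256,192);x=int(np.clip(u-64,0,512-128));y=int(np.clip(v-56,0,384-96))
    out.append(cv2.resize(c['image'][y:y+96,x:x+128],(400,300),interpolation=2));print('  crop',x,y)
cv2.imwrite('pics/v.png',np.vstack([np.hstack(out[:2]),np.hstack([out[2],out[2]*0])]))
E
```

```text
[0.51477565 0.17834326 0.23591025] [ 0.40394358 -0.02064907 -0.90675318] [ 0.18860764  0.07933096 -0.97884307]
wrist spot px 254.09070295017355 175.2437249049055
 plane [0.5446 0.1934 0.087 ] [-0.187 -0.08   0.979] z at spot 0.08643433483769801 2754
  shaft tool z 0.03 [0.0035 0.0004 0.0328] [0.0042 0.0012 0.0301] 9
  shaft tool z 0.05 [ 0.0015 -0.0007  0.0502] [ 0.0008 -0.0006  0.0501] 62
  shaft tool z 0.07 [ 0.0013 -0.0008  0.0695] [ 0.0004 -0.0007  0.07  ] 47
  shaft tool z 0.09 [ 0.0015 -0.0006  0.0897] [ 0.0013 -0.0007  0.09  ] 40
  shaft tool z 0.105 [ 0.0014 -0.0007  0.1026] [ 0.0011 -0.0007  0.1027] 27
  crop 190 119
top spot px 167.85552046011762 173.31203128893864
 plane [0.5505 0.1892 0.0865] [-0.197 -0.073  0.978] z at spot 0.08505962988886846 203
  crop 103 117
scene spot px 353.73144254646087 213.92094892100442
 plane [0.5425 0.1927 0.0883] [-0.18  -0.089  0.98 ] z at spot 0.08817694860743819 568
  shaft tool z 0.03 [ 0.0007 -0.0005  0.0323] [-0.0004 -0.001   0.0317] 25
  shaft tool z 0.05 [ 0.0009 -0.0008  0.0507] [ 0.0008 -0.0013  0.0509] 22
  shaft tool z 0.07 [ 0.0007 -0.0005  0.0696] [ 0.0004 -0.0012  0.0697] 23
  shaft tool z 0.09 [ 0.0001 -0.0007  0.0901] [-0.0002 -0.0016  0.0904] 22
  shaft tool z 0.105 [ 0.0007 -0.0006  0.1012] [-1.00e-04 -7.00e-04  1.02e-01] 16
  crop 289 157
```

View pics/v.png

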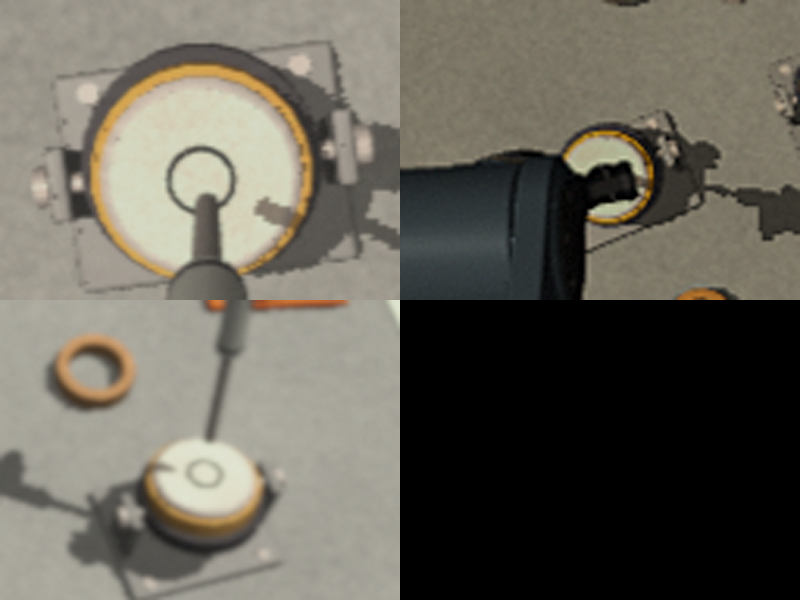

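Wrist crop (top left): the ring mark is centred at (200,180) and the foot at (205,200) is just above it. The shaft is parallel to the tool axis and the plane normals agree within 1°. Scene crop (lower left): the foot hangs over the badge, with the ring at (205,473).

```bash
python3 - <<'E'
from tgt import *
import pickle
s,c=pickle.load(open('v_wrist.pkl','rb'));R=np.array(s['ee_rot']);pl=np.array([.5446,.1934,.087]);w=np.array([-.187,-.08,.979])
u,v=190+200*.32,119+180*.32
o=c['pose'][:3,3];d=c['pose'][:3,:3]@[(u-c['cx'])/c['fx'],(v-c['cy'])/c['fy'],1]
ring=o+d*((pl-o)@w)/(d@w);print(ring,'tool',((ring-s['eef_pos'])@R).round(4))
s,c=pickle.load(open('v_scene.pkl','rb'))
u,v=289+205*.32,157+173*.32
o=c['pose'][:3,3];d=c['pose'][:3,:3]@[(u-c['cx'])/c['fx'],(v-c['cy'])/c['fy'],1]
q=o+d*((pl-o)@w)/(d@w);print(q,'tool',((q-s['eef_pos'])@R).round(4))
E
```

```text
[0.54045747 0.19220712 0.08611125] tool [-0.0026 -0.0025  0.1526]
[0.5371163  0.19476772 0.08568229] tool [-0.0052 -0.0058  0.1526]
```

>>> move_arm --plan '[[[-0.4,-0.25,1],[0,0,0],1.2],[[-0.4,-0.25,2.2],[0,0,0],1.2],[[-0.4,-0.25,3.2],[0,0,0],1.2],[[-0.4,-0.25,3.3],[0,0,0],1.2],[[-0.4,-0.25,3.3],[0,0,0],1.2]]'

```text
time: 5.3
eef_pos: [0.5178, 0.1825, 0.2036]
ee_rot: [[0.947, 0.259, 0.191], [0.248, -0.966, 0.08], [0.205, -0.028, -0.978]]
ft_force: [-0.4, -0.9, -0.6]
gripper_width: 0.0163
finger_force: 59.0
```

```bash
python3 - <<'E'
from tgt import *
s=status.get_state();print(s['eef_pos'],np.array(s['ft_force'])@n,shift(spot+n*.112,Rt(n)))
o=[]
for k,(x,y) in dict(wrist=(216,140),scene=(316,180)).items():
    c=snap(k);o.append(cv2.resize(c['image'][y:y+72,x:x+72],(400,400),interpolation=2))
cv2.imwrite('pics/x.png',np.hstack(o))
E
```

```text
[0.51776485 0.18246648 0.2035638 ] -0.4779111547944856 [[0.18, 0.0, 0.8], [0.001, -0.004, -0.0]]
```

View pics/x.png

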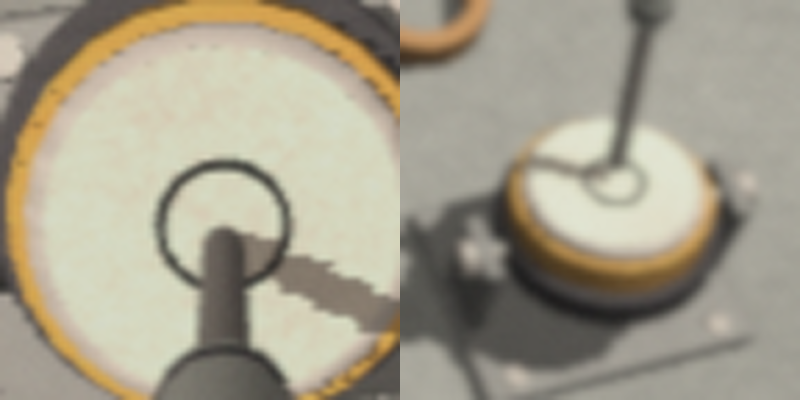

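Wrist crop: the ring is centred at (223,222) and the foot at about (223,248). In the scene crop the foot (618,165) will land about 2 mm robot-side of the ring centre (615,183). I shift 2 mm along +x and approach to contact.

>>> move_arm --plan '[[[0.2,0,0.2],[0,0,0],1.2],[[0.2,0,0.4],[0,0,0],1.2],[[0.2,0,0.5],[0,0,0],1.2],[[0.2,0,0.6],[0,0,0],1.2],[[0.2,0,0.7],[0,0,0],1.2],[[0.2,0,0.7],[0,0,0],1.2]]'

```text
time: 6.0
eef_pos: [0.5211, 0.1836, 0.1978]
ee_rot: [[0.947, 0.259, 0.192], [0.248, -0.966, 0.08], [0.206, -0.028, -0.978]]
ft_force: [0.6, -0.0, -1.2]
gripper_width: 0.0158
finger_force: 59.0
```

```bash
cat > f.py <<'E'
from tgt import *
f=[];p=[]
for _ in range(6):
    s=status.get_state();f.append(np.array(s['ft_force'])@n);p.append(s['eef_pos']);cams.read_camera('wrist')
R=np.array(s['ee_rot']);p=np.mean(p,0)
print('t',s['time'],'F',np.round(f,2),np.mean(f).round(2),'zn',((p-spot)@n*1000).round(2),'axis err deg',np.degrees(np.arccos(-R[:,2]@n)).round(2),np.array(s['torque']).round(2))
E
python3 f.py
```

```text
t 6.25 F [-1.27 -1.32 -1.52 -1.22 -1.02 -1.18] -1.25 zn 113.69 axis err deg 0.3 [-0.04  0.15 -0.  ]
```

```bash
python3 - <<'E'
from tgt import *
o=[]
for k,(x,y) in dict(wrist=(216,140),scene=(316,180)).items():
    c=snap(k);o.append(cv2.resize(c['image'][y:y+72,x:x+72],(400,400),interpolation=2))
cv2.imwrite('pics/y.png',np.hstack(o))
E
```

```text
(no output)
```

View pics/y.png

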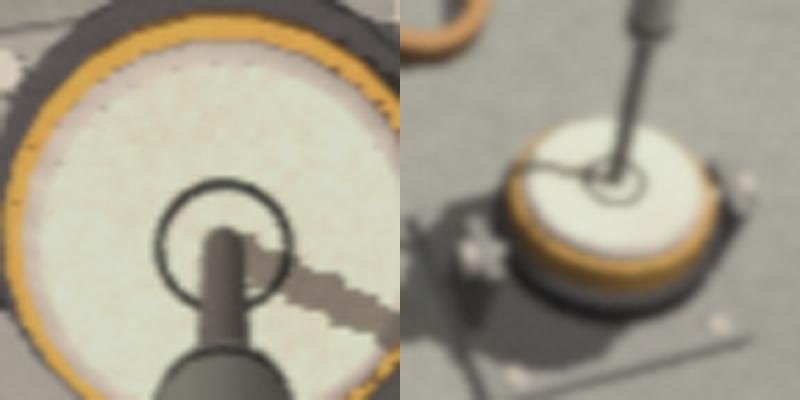

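The foot (223,249) is now at the ring centre (224,245) in the wrist crop, and the scene crop agrees. I press gently.

>>> move_arm --plan '[[[0,0,0.1],[0,0,0],1.2],[[0,0,0.2],[0,0,0],1.2],[[0,0,0.3],[0,0,0],1.2],[[0,0,0.4],[0,0,0],1.2],[[0,0,0.4],[0,0,0],1.2]]'

```text
time: 6.9
eef_pos: [0.5221, 0.184, 0.1942]
ee_rot: [[0.947, 0.259, 0.193], [0.248, -0.966, 0.08], [0.207, -0.028, -0.978]]
ft_force: [-1.0, 0.4, 2.0]
gripper_width: 0.016
finger_force: 59.1
```

```bash
python3 f.py
```

```text
t 7.15 F [2.08 1.54 1.21 0.77 0.84 1.17] 1.27 zn 109.84 axis err deg 0.32 [-0.01  0.14  0.  ]
```

>>> move_arm --plan '[[[0,0,0.1],[0,0,0],1.2],[[0,0,0.2],[0,0,0],1.2],[[0,0,0.3],[0,0,0],1.2],[[0,0,0.4],[0,0,0],1.2],[[0,0,0.45],[0,0,0],1.2],[[0,0,0.45],[0,0,0],1.2]]'

```text
time: 7.8
eef_pos: [0.523, 0.1843, 0.1897]
ee_rot: [[0.947, 0.259, 0.193], [0.248, -0.966, 0.08], [0.207, -0.028, -0.978]]
ft_force: [-0.9, -0.9, 4.9]
gripper_width: 0.0158
finger_force: 59.3
```

```bash
python3 f.py; python3 - <<'E'
from tgt import *
P=[]
for k in('wrist','scene'):
    p=cloud(snap(k)).reshape(-1,3);q=p[(abs((p-spot)@n)<.013)&(np.linalg.norm(np.cross(p-spot,n),axis=1)<.034)]
    for _ in range(5):
        m=np.median(q,0) if _==0 else q.mean(0);w=np.linalg.svd(q-m)[2][2];w*=np.sign(w[2]);q=q[abs((q-m)@w)<.004]
    print(k,w.round(3),'face along n rel spot mm',((m-spot)@w*1000).round(2),len(q))
o=[]
for k,(x,y) in dict(wrist=(216,140),scene=(316,180)).items():
    c=snap(k);o.append(cv2.resize(c['image'][y:y+72,x:x+72],(400,400),interpolation=2))
cv2.imwrite('pics/z.png',np.hstack(o))
E
```

```text
t 8.05 F [5.03 3.46 4.66 4.23 4.54 3.8 ] 4.29 zn 105.31 axis err deg 0.31 [-0.05  0.17 -0.07]
wrist [-0.192 -0.081  0.978] face along n rel spot mm -6.32 2954
scene [-0.175 -0.089  0.981] face along n rel spot mm -4.49 499
```

View pics/z.png

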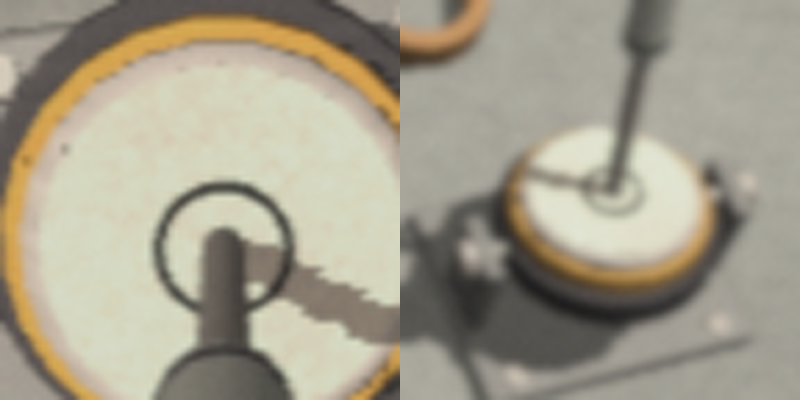

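Foot inside the ring (ring (224,247), foot (223,249)). The push is about 5.5 N, and the face has sunk about 6 mm in both views.

```bash
python3 -c "
from cell import r;print(r.sign_off())"
```

```text
the job is handed in; nothing more can be done
None
```

I handed the job in with the rod still held: its foot is inside the ring on the large badge, the rod is within about 1° of square to the face, and the nest is sunk about 6 mm of 12 mm under about 5.5 N.

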